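# Shim the rocking drop-shape instrument

## Task

The measuring instrument rocks because one of its feet is too short. With your fingers push the orange wedge, thin end first, along the bench under the short foot until the instrument is lifted level and no longer rocks, without ramming it; then press gently on the green pad above that foot for a moment to check that it stays level, and let go. Do not pick the wedge up, and leave the other things on the bench alone.

Things in the scene. Friction and masses are not known exactly. Their poses are not given: they have to be found in the camera images.
- instrument: Bench instrument, 2.4 kg: black deck 260 x 240 mm (own x, y), top 56 mm above the bench, with stage, camera, post and backlight at own x below 30 mm, up to 157 mm high. Origin: at bench height under the deck's centre; z up when level. It cannot slide or come off the bench: it only rocks, from tilt 0.054 rad (start, leaning on the short foot) to level (tilt 0), where it meets a stop.
- short_foot (a point): Lowest point of the too short ball foot (bright steel, 20 mm radius; the other three are black), at (110, -100, 8) mm in the instrument's frame, axes as the instrument's. On the bench at the start, bearing about 3 to 5 N; 8 mm above it when level. The deck, underside at 34 mm, reaches 20 mm beyond the foot's centre in own -y and +x.
- pad: Green round press pad, 40 mm diameter, 6 mm thick, fixed on the deck straight above the short foot. Origin: centre of its underside; its top face, 6 mm higher, is 62 mm above the bench when level.
- wedge: Orange plastic wedge, 85 g, loose, flat on the bench: 110 mm long (own x), 56 mm wide (own y), 1.5 mm thick at the thin end (own +x), rising evenly to 22 mm at the upright back face (own -x). Origin: centre of its underside. At the start it lies on the instrument's own -y side, thin end towards the short foot, turned up to 0.15 rad off the straight way in (the instrument's own +y).
- wedge_tip (a point): Middle of the wedge's thin end, at bench height; axes as the wedge's. At the start 30 to 70 mm short of the foot's centre and up to about 20 mm to the side. The foot lifts as the wedge goes in; the instrument is level when the thin end is about 34 mm past the foot's centre, and there the wedge jams.
- wedge_back (a point): Middle of the lower edge of the wedge's back face (where to push), at bench height; axes as the wedge's. Sliding the wedge in under the foot takes about 4 to 12 N, and the force climbs steeply once the instrument is level and the wedge jams; it stays where it is left.
- vial: Bystander: small amber jar with black lid, 28 mm diameter, 55 mm high, standing on the bench on the robot's side. Origin: centre of its underside.
- screwdriver: Bystander: screwdriver, 170 mm long, lying on the far side of the bench. Origin: underside, near mid-length.
- tray: Bystander: shallow white tray, 90 x 120 x 20 mm, on the far side of the bench. Origin: centre of its underside.
Not all that is in view belongs to the job. Of the things like the wedge, leave any that is grey or pink; of the rest the larger one is meant.

How it is judged:
On the way, in this order (a step that is already met when the one before it is completed fails the run):
1. the wedge under the short foot carries it and the instrument stands level, with nothing touching the pad (angle between instrument's own z axis and vertical below 0.008 rad and contact force between wedge and instrument above 1 N and contact force between anything else and pad below 0.5 N), for 0.2 s.
2. the fingers press the green pad with more than 2 N and the instrument stays level (contact force between the fingers and pad above 2 N and angle between instrument's own z axis and vertical below 0.01 rad), for 0.15 s.
At the end, for the whole second after the job is handed in: The instrument is level within 0.008 rad, the wedge lies flat on the bench at rest and bears the short foot with more than 1 N (angle between instrument's own z axis and vertical below 0.008 rad and contact force between wedge and instrument above 1 N and linear speed of wedge below 0.01 m/s and angle between wedge's own z axis and vertical below 0.05 rad and height (world z) of wedge below 0.003 m); the robot touches nothing.
It fails at once if the wedge is lifted off the bench or tipped up (height (world z) of wedge above 0.012 m or angle between wedge's own z axis and vertical above 0.2 rad).
It fails at once if the wedge is rammed: pushed with more than 60 N (contact force between the fingers and wedge above 60 N).
It fails at once if the instrument is struck or pressed with more than 40 N (contact force between any of the fingers, the arm and instrument above 40 N).
It fails at once if a bystander is moved more than 20 mm (distance of any of vial, screwdriver, tray from where it was at the start of the episode above 0.02 m).
It also fails if it takes over 48 s, if anything falls off the work surface, if the arm or the gripper's body presses on something with over 40 N, if the wrist force passes 120 N, or if a joint passes its speed limit or range.

## Robot

A 6-joint arm with a two-finger parallel gripper is mounted at the origin on the work surface. World frame = base frame: x ahead of the robot, y to its left, z up, the work surface at z = 0. Lengths are in m, angles in rad, forces in N, time in s.
With the tool pointing down it reaches from about 0.35 to 0.775 m from the base axis. Payload 5.5 kg.
Tool frame: the origin (TCP) lies at the very end of the fingers, on their centre line; the grasp point (between the pads) lies 19 mm behind it; z points along the fingers, x is the direction in which the jaws open and shut, and the axes are right-handed (so a half turn about z gives the same grasp; the last joint's range is limited). The gripper opens to 85 mm and grips with 20 to 120 N. Pads are 22 mm wide; open, the fingers measure 114 mm over their backs; the gripper's body (76 mm by 85 mm) begins 54 mm behind the grasp point. The pads swing forward as they close: fully open they stand 13 mm farther back than shut.
Start: joints at [-1.429, 0.313, 0.046, 1.304, 0, 1.431], TCP at [0.16, -0.552, 0.231] pointing down, gripper open.
Joint ranges: [-2.76, 2.76], [-0.86, 1.69], [-1.03, 1.26], [-2.2, 2.34], [-1.47, 1.5], [-3.14, 3.14]. Speed limits (rad/s): [2.57, 2.57, 3.14, 3.14, 3.14, 3.14].

## Interface

Orientations are given as a unit quaternion [w, x, y, z].
In Python, from workcell import env gives the robot as it stands.
- The arm moves only by the shell command python3 -m inch 'ROWS' [FORCE]. ROWS is JSON, a list of rows, each a list of 7 numbers: the turn, a rotation vector about the tool's x, y, z each as a share of 8 degrees, from -1 to 1, then the shift along the tool's x, y, z each as a share of 0.05 m, from -1 to 1, then the closure, from 0 (fully open) to 1 (shut). A call has 1 to 12 rows; each row shifts and turns the commanded pose from where the row before left it, along the tool's axes as they then stand; what a row does not reach is not made up. A row lasts 1/10 s, in which the tool goes at most 50 mm and 8.59 degrees, less where a joint would pass 70% of its speed; a pose out of reach is approached as far as the arm can. A call with a number of a shift or a turn outside -1 to 1 is refused whole. A call with a gripper value outside its range is refused whole. The fingers move at their own pace and stop on an object; FORCE is the grip in N (left out, the last holds). Time passes only in rows, so rows that do not move let the fingers close. It gives the time, the measured TCP pose, the force and the opening at its end, in the units of the state.
- env.get_state(): the state, without advancing time (a new reading comes with each control period).
- env.read_camera(name): name is "side" or "top"; returns the picture (384x512x3 uint8, red, green, blue); there is no depth.
- env.calibration(name): a dict with "fx", "fy", "cx", "cy" (pixels), "rvec" (rotation vector, rad) and "tvec" (3), from world to camera coordinates, as OpenCV has them. Camera axes: x right, y down, z forward; pixel columns grow to the right and rows downward; lengths in m; the calibration is good to about 2 mm. A picture is of the moment at which its call begins. calibration takes no time and is no camera call.
- env.hand_in(): hands the job in, once; it reports no verdict.
The state is a dict: "clock": time; "joint_pos": joint angles; "qvel": joint speeds; "tau": joint torques, N m; "tcp_pos": TCP position; "orientation": TCP orientation; "wrist_force": force on the tool from outside, world axes, zero at the start; "ft_torque": the same for the moment, N m; "finger_gap": finger opening in m.
Only numpy, scipy, OpenCV 4.12 (cv2) and the standard library are available. Lean on these libraries where they do the work, as an engineer would, in place of code of your own. Each camera call takes 0.05 s, during which the arm holds its last target.

## Working session

There is one attempt and no reset: what is moved stays moved. The work goes in short steps, Python scripts to look and compute and a shell command to move; the robot and the scene stay as the last step left them, time stands still between calls to the robot, and variables do not carry over. Pictures are saved under pics/ and viewed, and the job is handed in when it is done.

```bash
ls; mkdir -p pics
python3 - <<'E'
from workcell import env
import cv2
s=env.get_state();print(s)
for n in("side","top"):
    cv2.imwrite(f"pics/{n}0.png",env.read_camera(n)[:,:,::-1]);print(env.calibration(n))
E
```

```text
pics
{'clock': 0.0, 'joint_pos': array([-1.42859040e+00,  3.14036470e-01,  4.49523845e-02,  1.30359220e+00,
       -2.10333281e-06,  1.43118221e+00]), 'qvel': array([-2.91901928e-03, -1.97773914e-03,  8.71716344e-04, -7.97408758e-04,
        1.89047947e-05, -1.29701109e-03]), 'tau': array([ 9.71045392e-05, -4.80629718e+01,  2.98529935e+01,  1.93756842e-02,
       -2.46558402e-04, -2.45243612e-06]), 'tcp_pos': array([ 0.1598178 , -0.55180118,  0.23037748]), 'orientation': array([-6.63058869e-04,  7.99407038e-01, -6.00789068e-01, -6.66268832e-04]), 'wrist_force': array([-0.91659168, -0.93083721, -0.01674561]), 'ft_torque': array([-0.05073008,  0.03432243,  0.00917035]), 'finger_gap': 0.08529754064297822}
{'fx': 408.2749148020058, 'fy': 408.2749148020058, 'cx': 250.89946931252112, 'cy': 185.51953297304735, 'rvec': array([ 0.63268419, -2.41017887,  1.41758601]), 'tvec': array([0.44665736, 0.19914638, 0.58798207])}
{'fx': 465.119187465173, 'fy': 465.119187465173, 'cx': 256.08911945005707, 'cy': 187.24181506550892, 'rvec': array([ 2.16353645, -2.12993152,  0.16392206]), 'tvec': array([-0.02383726,  0.56496976,  1.0409292 ])}
```

View pics/side0.png

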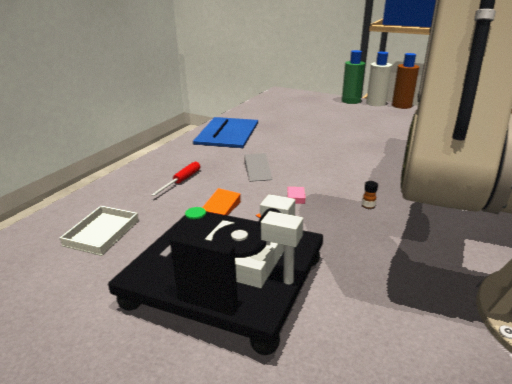

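View pics/top0.png

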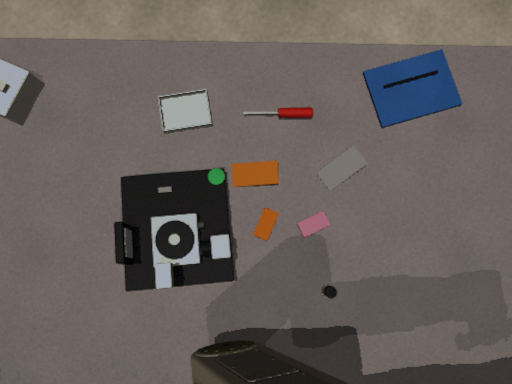

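Candidates like the wedge in the top view: large orange (255,174), small orange (266,224), grey (342,167) and pink (313,224). By the description it is the large orange one. I'll check that in a close crop.

```bash
cat > h.py <<'E'
from workcell import env
import cv2, numpy as np
def cal(n):
    c=env.calibration(n);K=np.array([[c['fx'],0,c['cx']],[0,c['fy'],c['cy']],[0,0,1]]);return K,np.array(c['rvec']),np.array(c['tvec'])
def back(n,px,z):
    K,r,t=cal(n);R=cv2.Rodrigues(r)[0];o=-R.T@t;out=[]
    zs=np.broadcast_to(z,len(px))
    for p,zz in zip(px,zs):
        d=R.T@np.linalg.inv(K)@np.array([p[0],p[1],1.]);out.append(o+d*(zz-o[2])/d[2])
    return np.array(out)
def proj(n,P):
    K,r,t=cal(n);return cv2.projectPoints(np.array(P,float).reshape(-1,3),r,t,K,None)[0][:,0]
def crop(n,name,x0,y0,w,h,s):
    im=env.read_camera(n)[:,:,::-1];c=im[y0:y0+h,x0:x0+w]
    cv2.imwrite(f"pics/{name}.png",cv2.resize(c,None,fx=s,fy=s,interpolation=cv2.INTER_CUBIC));return im
E
python3 - <<'E'
from h import *
im=crop("top","t1",110,155,190,140,4)
a=im.astype(int);m=((a[:,:,2]>150)&(a[:,:,1]<130)&(a[:,:,0]<60)).astype('uint8')
for c in cv2.findContours(m,0,2)[0]:
    if cv2.contourArea(c)>80: r=cv2.minAreaRect(c);print(r,cv2.boxPoints(r).round(1).tolist())
E
```

```text
((265.5086364746094, 223.64657592773438), (14.575016021728516, 29.15003204345703), 23.198591232299805) [[253.10000610351562, 234.1999969482422], [264.6000061035156, 207.39999389648438], [277.8999938964844, 213.10000610351562], [266.5, 239.89999389648438]]
((254.50511169433594, 173.07107543945312), (21.87284278869629, 44.60065460205078), 85.91438293457031) [[231.5, 163.8000030517578], [276.0, 160.60000610351562], [277.5, 182.39999389648438], [233.0, 185.60000610351562]]
((295.0, 111.5), (3.0, 32.0), 90.0) [[279.0, 110.0], [311.0, 110.0], [311.0, 113.0], [279.0, 113.0]]
```

View pics/t1.png

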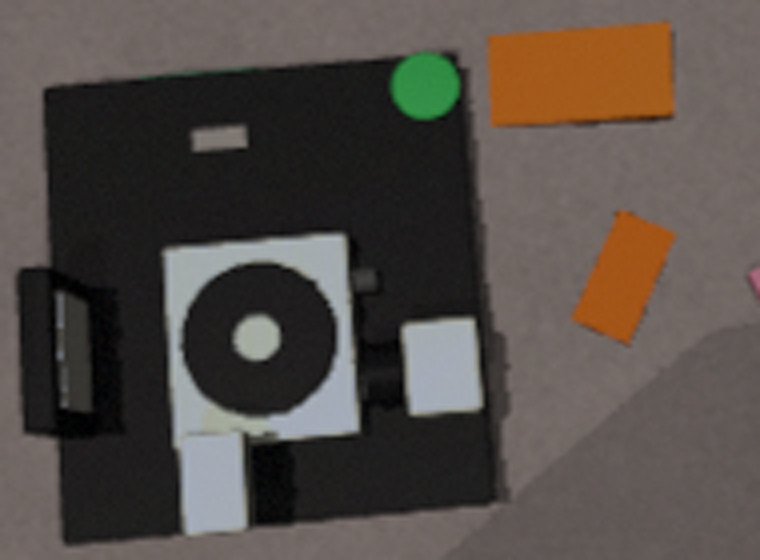

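The crop shows the large orange wedge, with its left end corners at crop (488,38) and (493,126) and its right (back) end at (669,23) and (675,115). The green pad is centred at (426,86). Next I convert these to world coordinates.

```bash
python3 - <<'E'
from h import *
f=lambda L:[(110+(x+.5)/4-.5,155+(y+.5)/4-.5) for x,y in L]
w=back("top",f([(488,38),(493,126),(669,23),(675,115)]),[.0015,.0015,.022,.022])
tip=(w[0]+w[1])/2;bk=(w[2]+w[3])/2
d=tip-bk
print("wedge",w.round(4).tolist(),"tip",tip,"back",bk,"len",np.linalg.norm(d[:2]),"widths",np.linalg.norm(w[0]-w[1]),np.linalg.norm(w[2]-w[3]),"yaw",np.arctan2(d[1],d[0]))
# deck: corners NW,NE,SE,SW; own +y = -image right = left. pad at own(110,-100)
k=back("top",f([(45,89),(457,52),(495,500),(65,545)]),[.054,.049,.058,.064])
for i in range(4): print(k[i].round(4),np.linalg.norm(k[i]-k[(i+1)%4]))
ey=(k[0]-k[1])+(k[3]-k[2]);ex=(k[1]-k[2])+(k[0]-k[3])
print("yaw ex",np.arctan2(ex[1],ex[0]),"ey-90",np.arctan2(ey[1],ey[0])-np.pi/2,"centre",k.mean(0))
print("pad",back("top",f([(426,86)]),.054))
print("vial",back("top",[(330,291)],.055),"small", back("top",[(265,223)],.01))
E
python3 - <<'E'
from h import *
crop("side","s1",160,170,150,100,5)
E
```

```text
wedge [[0.6272, 0.0452, 0.0015], [0.5731, 0.041, 0.0015], [0.634, -0.0638, 0.022], [0.5784, -0.0678, 0.022]] tip [0.60014722 0.0431163  0.0015    ] back [ 0.60618856 -0.06581684  0.022     ] len 0.10910053705139786 widths 0.054241389811391434 0.05578909085161037 yaw 1.6261986504555235
[0.5826 0.2971 0.054 ] 0.23797569712389502
[0.6091 0.0607 0.049 ] 0.2567233919184422
[0.3541 0.0325 0.058 ] 0.23764961546047664
[0.3265 0.2684 0.064 ] 0.25786094553811223
yaw ex 0.11080884788197981 ey-90 0.1140278493622815 centre [0.46810565 0.16466813 0.05625   ]
pad [[0.5879294  0.07770228 0.054     ]]
vial [[ 0.33231685 -0.1831285   0.055     ]] small [[ 0.4846728  -0.03752867  0.01      ]]
```

View pics/s1.png

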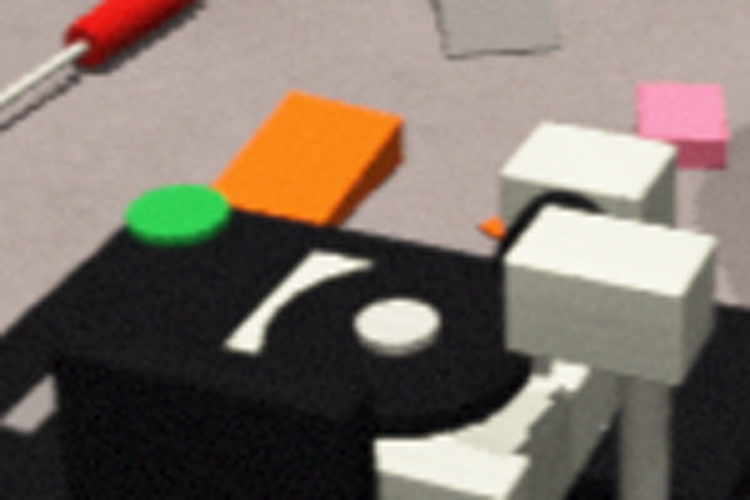

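The thick end is on the far (right) side, and the measured sizes match the description. I now compute the approach in tool axes.

Run:
```python
import numpy as np
th=-73.9
p=np.array([.1598,-.5518]);T=np.array([.6125,-.1114]);N=14;d=(T-p)/N
for i in range(N):
    t=th+5.84*(i); a=np.radians(t)
    x=np.array([np.cos(a),np.sin(a)]);y=np.array([np.sin(a),-np.cos(a)])
    print(round(d@x/.05,2),round(d@y/.05,2))
```

```text
-0.43 -0.8
-0.34 -0.83
-0.26 -0.87
-0.17 -0.89
-0.07 -0.9
0.02 -0.9
0.11 -0.9
0.2 -0.88
0.29 -0.86
0.37 -0.82
0.46 -0.78
0.53 -0.73
0.6 -0.67
0.67 -0.61
```

```bash
python3 -m inch '[[0,0,-0.73,-0.43,-0.8,0,0.7],[0,0,-0.73,-0.34,-0.83,0,0.7],[0,0,-0.73,-0.26,-0.87,0,0.7],[0,0,-0.73,-0.17,-0.89,0,0.7],[0,0,-0.73,-0.07,-0.9,0,0.7],[0,0,-0.73,0.02,-0.9,0,0.7],[0,0,-0.73,0.11,-0.9,0,0.7],[0,0,-0.73,0.2,-0.88,0,0.7],[0,0,-0.73,0.29,-0.86,0,0.7]]' 20
cat > st.py <<'E'
from h import *
from scipy.spatial.transform import Rotation as R
import sys
s=env.get_state();q=s['orientation'];M=R.from_quat(np.r_[q[1:],q[0]]).as_matrix()
p=s['tcp_pos'];print('t',s['clock'],'tcp',p.round(4),'xhead',round(np.degrees(np.arctan2(M[1,0],M[0,0])),2),'tilt',M[2,:].round(3),'gap',round(s['finger_gap'],4),'F',s['wrist_force'].round(2))
if len(sys.argv)>3:
    d=np.array([float(v) for v in sys.argv[1:4]])-p;print('shares',(M.T@d/.05).round(3))
E
python3 st.py .6125 -.1114 .23
```

```text
clock: 1.1
tcp_pos: [0.4524, -0.2668, 0.2313]
orientation: [0.0, 0.983, -0.183, 0.0]
wrist_force: [0.2, -0.6, 0.1]
finger_gap: 0.0255
t 1.1 tcp [ 0.4524 -0.2668  0.2313] xhead -21.06 tilt [ 0.  0. -1.] gap 0.0255 F [ 0.22 -0.61  0.09]
shares [ 1.872 -4.051  0.025]
```

```bash
python3 -m inch '[[0,0,-0.72,0.37,-0.82,0,0.7],[0,0,-0.72,0.46,-0.78,0,0.7],[0,0,-0.72,0.53,-0.73,0,0.7],[0,0,-0.72,0.6,-0.67,0.5,0.7],[0,0,-0.72,0.67,-0.61,0.5,0.7],[0,0,0,0,0,0.8,0.7],[0,0,0,0,0,0,0.7]]'
python3 st.py .6125 -.1114 .007
python3 - <<'E'
from h import *
crop("top","t2",160,120,190,140,4)
crop("side","s2",160,120,180,130,4)
E
```

```text
clock: 1.8
tcp_pos: [0.6078, -0.1105, 0.1366]
orientation: [-0.002, 0.998, 0.067, -0.005]
wrist_force: [-0.8, -0.1, 0.8]
finger_gap: 0.0259
t 1.8 tcp [ 0.6078 -0.1105  0.1366] xhead 7.64 tilt [-0.01  -0.005 -1.   ] gap 0.0259 F [-0.83 -0.08  0.79]
shares [0.119 0.042 2.59 ]
```

View pics/t2.png

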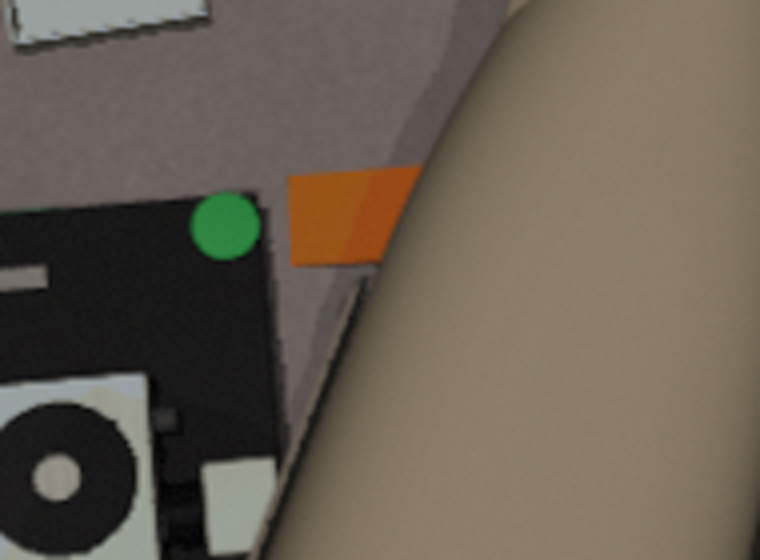

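View pics/s2.png

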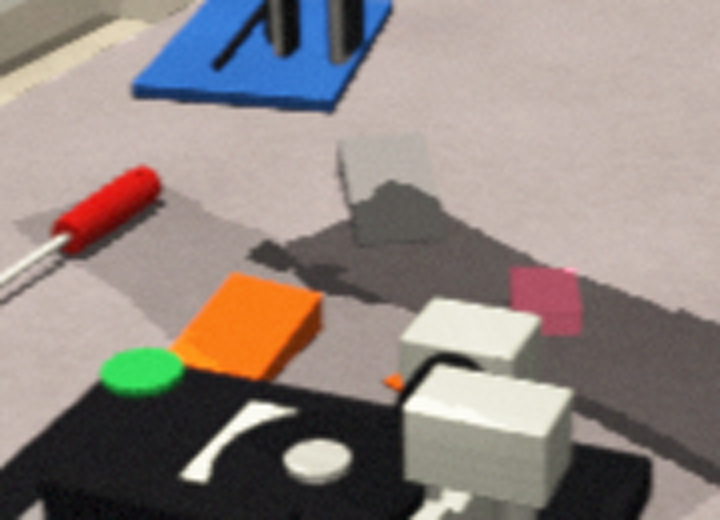

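The wedge is undisturbed and the fingers are above and behind its back face; the arm hides the rest in the top view. Descending.

```bash
python3 -m inch '[[0,0,0,0.1,0.04,0.7,0.7],[0,0,0,0,0,0.7,0.7],[0,0,0,0,0,0.7,0.7],[0,0,0,0,0,0.4,0.7],[0,0,0,0,0,0,0.7],[0,0,0,0,0,0,0.7]]'
python3 st.py .6062 -.0658 .007
python3 - <<'E'
from h import *
crop("side","s3",160,120,180,130,4)
E
```

```text
clock: 2.5
tcp_pos: [0.6176, -0.1159, 0.0202]
orientation: [0.001, 0.998, 0.065, 0.001]
wrist_force: [0.5, 0.5, 0.5]
finger_gap: 0.0258
t 2.5 tcp [ 0.6176 -0.1159  0.0202] xhead 7.42 tilt [ 0.003  0.001 -1.   ] gap 0.0258 F [0.51 0.53 0.46]
shares [-0.098 -1.022  0.263]
```

View pics/s3.png

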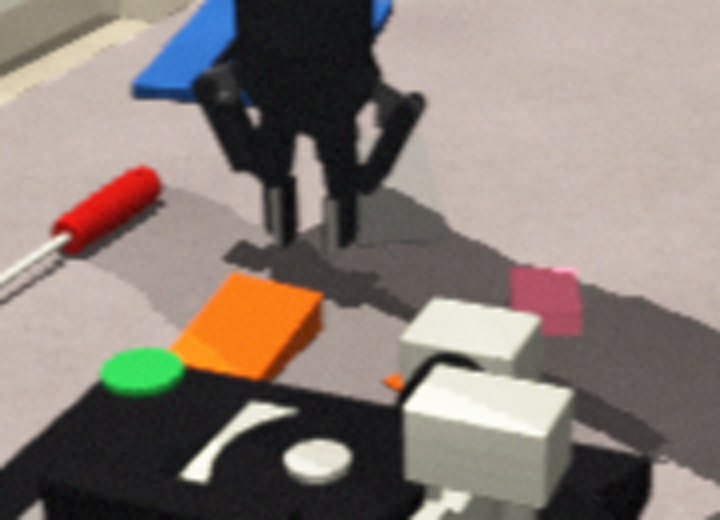

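```bash
python3 -m inch '[[0,0,0,-0.1,0,0.2,0.7],[0,0,0,0,-0.2,0,0.7],[0,0,0,0,0,0,0.7]]'
python3 st.py .6062 -.0658 .007
```

```text
clock: 2.85
tcp_pos: [0.6095, -0.1039, 0.0081]
orientation: [-0.0, 0.998, 0.066, -0.0]
wrist_force: [1.6, 0.7, -0.8]
finger_gap: 0.0253
t 2.85 tcp [ 0.6095 -0.1039  0.0081] xhead 7.55 tilt [-0.001 -0.001 -1.   ] gap 0.0253 F [ 1.57  0.67 -0.82]
shares [ 0.035 -0.764  0.022]
```

```bash
python3 -m inch '[[0,0,0,0,-0.15,0,0.7],[0,0,0,0,-0.15,0,0.7],[0,0,0,0,-0.15,0,0.7],[0,0,0,0,-0.1,0,0.7],[0,0,0,0,-0.1,0,0.7],[0,0,0,0,0,0,0.7]]'
python3 st.py
python3 - <<'E'
from h import *
crop("side","s4",160,140,150,110,5)
crop("top","t4",160,120,190,140,4)
E
```

```text
clock: 3.45
tcp_pos: [0.6058, -0.0722, 0.0078]
orientation: [-0.0, 0.998, 0.066, -0.0]
wrist_force: [0.2, -0.9, 0.3]
finger_gap: 0.0254
t 3.45 tcp [ 0.6058 -0.0722  0.0078] xhead 7.56 tilt [-0. -0. -1.] gap 0.0254 F [ 0.16 -0.94  0.34]
```

View pics/s4.png

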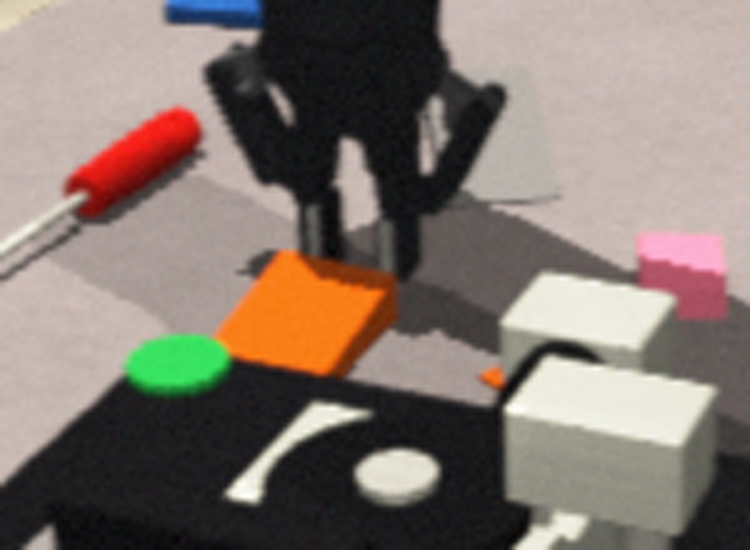

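View pics/t4.png

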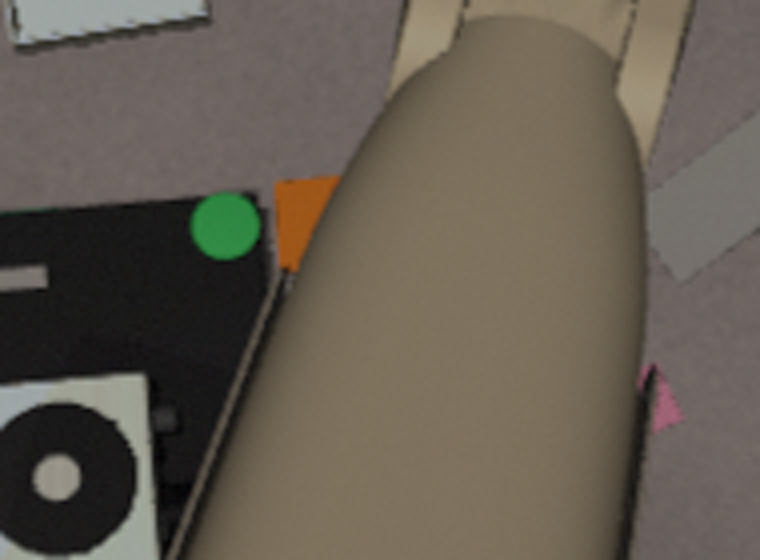

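The fingers are in contact and the wedge is turning in line; its tip corners have moved from (288,176)/(293,267) to (276,183)/(283,270). The TCP line passes through the foot. Continuing to push.

```bash
python3 -m inch '[[0,0,0,0,-0.08,0,0.7],[0,0,0,0,-0.08,0,0.7],[0,0,0,0,-0.08,0,0.7],[0,0,0,0,-0.08,0,0.7],[0,0,0,0,-0.08,0,0.7],[0,0,0,0,-0.08,0,0.7],[0,0,0,0,0,0,0.7]]'
python3 st.py
python3 - <<'E'
from h import *
crop("side","s5",160,140,150,110,5)
crop("top","t5",160,120,190,140,4)
E
```

```text
clock: 4.25
tcp_pos: [0.6028, -0.049, 0.0079]
orientation: [0.0, 0.998, 0.066, 0.0]
wrist_force: [-0.0, -1.8, 0.3]
finger_gap: 0.0256
t 4.25 tcp [ 0.6028 -0.049   0.0079] xhead 7.53 tilt [ 0.     0.001 -1.   ] gap 0.0256 F [-0.03 -1.77  0.34]
```

View pics/s5.png

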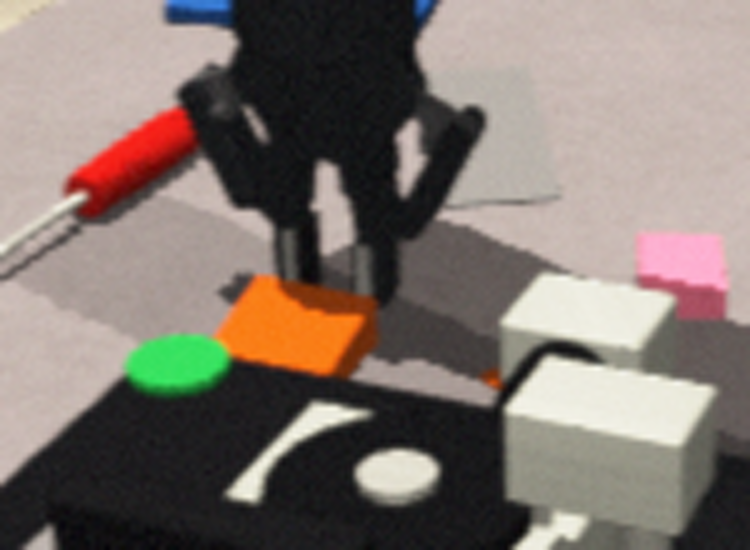

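View pics/t5.png

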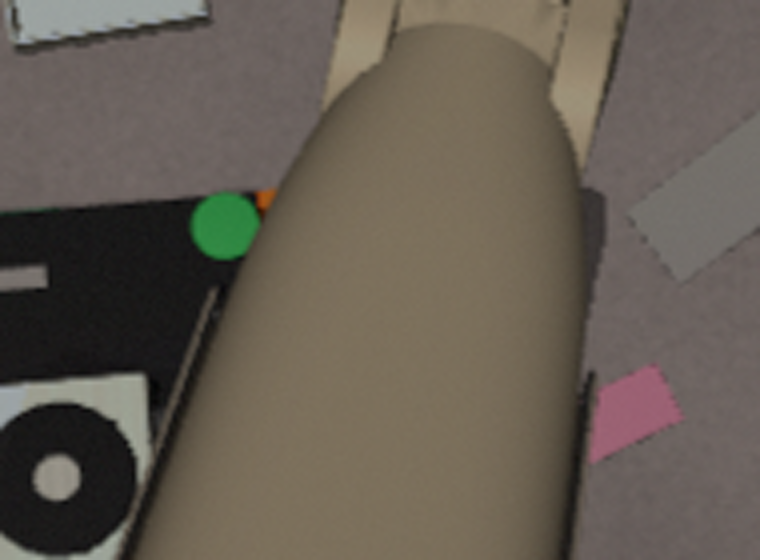

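```bash
python3 - <<'E'
from h import *
e=back("top",[(160+262/4,120+189/4)],.003)[0]
foot=np.array([.586,.0796]);u=np.array([-.131,.991]);n=np.array([.991,.131])
print(e,(e[:2]-foot)@n)
E
python3 -m inch '[[0,0,0,0,-0.06,0,0.7],[0,0,0,0,-0.06,0,0.7],[0,0,0,0,-0.06,0,0.7],[0,0,0,0,0,0,0.7]]'
python3 st.py
```

```text
[0.61891831 0.05985327 0.003     ] 0.030035222900698474
clock: 4.75
tcp_pos: [0.6028, -0.0422, 0.0085]
orientation: [0.002, 0.998, 0.065, 0.001]
wrist_force: [0.3, -6.4, 0.3]
finger_gap: 0.0257
t 4.75 tcp [ 0.6028 -0.0422  0.0085] xhead 7.42 tilt [ 0.002  0.004 -1.   ] gap 0.0257 F [ 0.29 -6.44  0.31]
```

The wedge is centred on the foot within about 2 mm, and foot contact shows as 6 N. I go on in small steps, watching the force.

```bash
python3 -m inch '[[0,0,0,0,-0.06,0,0.7],[0,0,0,0,-0.06,0,0.7],[0,0,0,0,-0.06,0,0.7],[0,0,0,0,0,0,0.7]]'
python3 st.py
python3 -m inch '[[0,0,0,0,-0.06,0,0.7],[0,0,0,0,-0.06,0,0.7],[0,0,0,0,0,0,0.7]]'
python3 st.py
```

```text
clock: 5.15
tcp_pos: [0.6015, -0.0331, 0.0084]
orientation: [0.002, 0.998, 0.065, 0.001]
wrist_force: [1.0, -6.7, -0.1]
finger_gap: 0.0254
t 5.15 tcp [ 0.6015 -0.0331  0.0084] xhead 7.42 tilt [ 0.002  0.004 -1.   ] gap 0.0254 F [ 0.95 -6.68 -0.07]
clock: 5.45
tcp_pos: [0.6006, -0.027, 0.0082]
orientation: [0.002, 0.998, 0.065, 0.001]
wrist_force: [2.0, -5.4, -0.5]
finger_gap: 0.0252
t 5.45 tcp [ 0.6006 -0.027   0.0082] xhead 7.42 tilt [ 0.001  0.003 -1.   ] gap 0.0252 F [ 1.97 -5.41 -0.46]
```

Run:
```python
from h import *
crop("side","s6",150,140,150,110,5)
crop("top","t6",110,120,190,140,4)
```

```text
(no output)
```

View pics/s6.png

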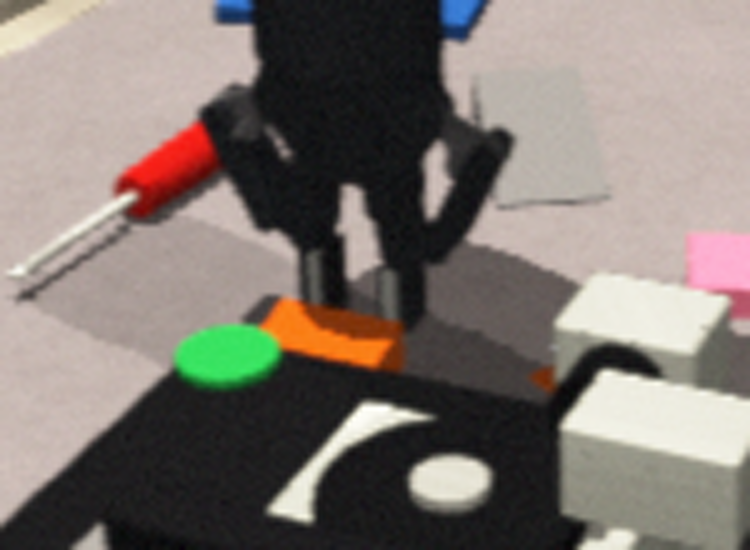

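View pics/t6.png

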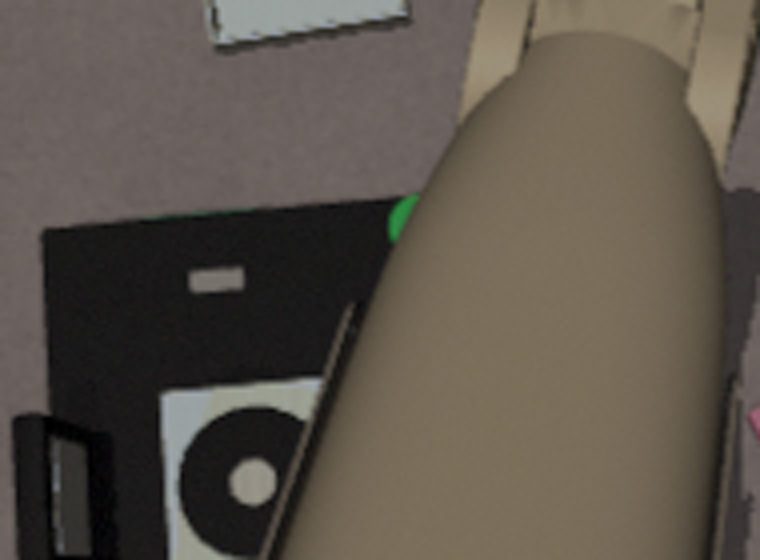

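The pad is rising in the side view (y 363→355 in the crop), so the foot is on the wedge. Pushing on.

```bash
python3 -m inch '[[0,0,0,0,-0.06,0,0.7],[0,0,0,0,-0.06,0,0.7],[0,0,0,0,-0.06,0,0.7],[0,0,0,0,0,0,0.7]]'
python3 st.py
python3 -m inch '[[0,0,0,0,-0.04,0,0.7],[0,0,0,0,-0.04,0,0.7],[0,0,0,0,0,0,0.7]]'
python3 st.py
```

```text
clock: 5.95
tcp_pos: [0.5992, -0.0179, 0.0081]
orientation: [0.001, 0.998, 0.065, 0.001]
wrist_force: [1.3, -5.7, 0.1]
finger_gap: 0.0253
t 5.95 tcp [ 0.5992 -0.0179  0.0081] xhead 7.44 tilt [ 0.001  0.003 -1.   ] gap 0.0253 F [ 1.28 -5.65  0.1 ]
clock: 6.25
tcp_pos: [0.5986, -0.0141, 0.008]
orientation: [0.001, 0.998, 0.065, 0.0]
wrist_force: [1.4, -7.2, -1.4]
finger_gap: 0.0256
t 6.25 tcp [ 0.5986 -0.0141  0.008 ] xhead 7.43 tilt [ 0.001  0.003 -1.   ] gap 0.0256 F [ 1.36 -7.15 -1.36]
```

```bash
python3 -m inch '[[0,0,0,0,-0.04,0,0.7],[0,0,0,0,-0.03,0,0.7],[0,0,0,0,0,0,0.7]]'
python3 st.py
python3 -m inch '[[0,0,0,0,-0.03,0,0.7],[0,0,0,0,0,0,0.7]]'
python3 st.py
python3 -m inch '[[0,0,0,0,-0.03,0,0.7],[0,0,0,0,0,0,0.7]]'
python3 st.py
```

```text
clock: 6.55
tcp_pos: [0.5981, -0.0106, 0.0079]
orientation: [0.001, 0.998, 0.065, 0.0]
wrist_force: [1.4, -5.8, -0.3]
finger_gap: 0.0258
t 6.55 tcp [ 0.5981 -0.0106  0.0079] xhead 7.42 tilt [ 0.001  0.003 -1.   ] gap 0.0258 F [ 1.39 -5.8  -0.31]
clock: 6.75
tcp_pos: [0.5979, -0.0092, 0.0079]
orientation: [0.001, 0.998, 0.065, 0.0]
wrist_force: [1.3, -5.7, -0.5]
finger_gap: 0.0258
t 6.75 tcp [ 0.5979 -0.0092  0.0079] xhead 7.42 tilt [ 0.001  0.003 -1.   ] gap 0.0258 F [ 1.26 -5.7  -0.53]
clock: 6.95
tcp_pos: [0.5977, -0.0077, 0.0079]
orientation: [0.001, 0.998, 0.065, 0.0]
wrist_force: [0.9, -6.1, -0.9]
finger_gap: 0.0258
t 6.95 tcp [ 0.5977 -0.0077  0.0079] xhead 7.42 tilt [ 0.001  0.003 -1.   ] gap 0.0258 F [ 0.93 -6.05 -0.89]
```

```bash
python3 -m inch '[[0,0,0,0,-0.03,0,0.7],[0,0,0,0,0,0,0.7]]'|grep -E "force|tcp"
python3 -m inch '[[0,0,0,0,-0.03,0,0.7],[0,0,0,0,0,0,0.7]]'|grep -E "force|tcp"
python3 -m inch '[[0,0,0,0,-0.02,0,0.7],[0,0,0,0,0,0,0.7]]'|grep -E "force|tcp"
```

```text
tcp_pos: [0.5977, -0.007, 0.0079]
wrist_force: [1.7, -8.8, -1.5]
tcp_pos: [0.5977, -0.0068, 0.008]
wrist_force: [1.3, -12.2, -1.3]
tcp_pos: [0.5976, -0.0066, 0.008]
wrist_force: [0.4, -14.7, -2.3]
```

The force is climbing with hardly any advance at the predicted spot, so the wedge is jammed and the instrument level. I add one small push, back off straight, and look.

```bash
python3 -m inch '[[0,0,0,0,-0.03,0,0.7],[0,0,0,0,0,0,0.7]]'|grep -E "force|tcp"
python3 -m inch '[[0,0,0,0,0.1,0,0.7],[0,0,0,0,0.2,0,0.7],[0,0,0,0,0.3,0,0.7],[0,0,0,0,0.4,0,0.7],[0,0,0,0,0,-0.5,0.7],[0,0,0,0,0,-1,1],[0,0,0,0,0,-1,1],[0,0,0,0,0,-0.5,1],[0,0,0,0,0,0,1]]'
python3 - <<'E'
from h import *
crop("side","s7",110,140,190,140,4)
crop("top","t7",110,120,190,140,4)
E
```

```text
tcp_pos: [0.5976, -0.0063, 0.0081]
wrist_force: [1.2, -18.5, -2.9]
clock: 8.65
tcp_pos: [0.606, -0.0513, 0.1632]
orientation: [0.001, 0.998, 0.065, 0.004]
wrist_force: [0.8, -0.0, -0.2]
finger_gap: 0.0008
```

View pics/s7.png

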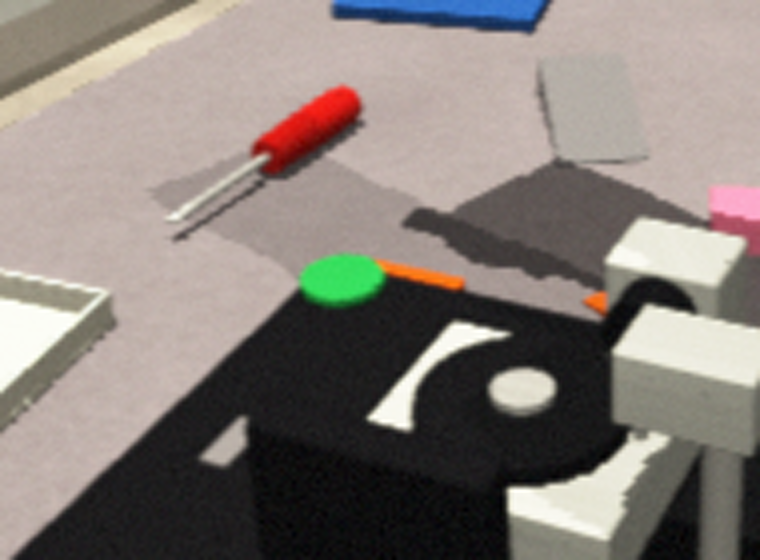

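View pics/t7.png

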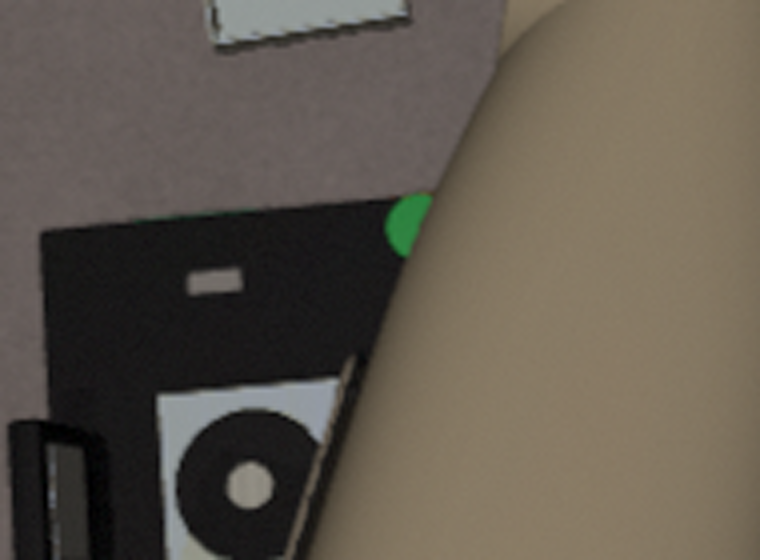

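The side view shows the pad at crop (342,278), so pixel (195.4,209.4), with the wedge mostly under the deck. I compare that with the level prediction.

```bash
python3 - <<'E'
from h import *
print(proj("side",[(.586,.0796,.062),(.588,.0777,.054)]))
# fit visible ellipse of pad, side
im=env.read_camera("side");a=im.astype(int)
m=((a[:,:,1]>a[:,:,0]+60)&(a[:,:,1]>a[:,:,2]+60)).astype('uint8');m[:170]=0
ys,xs=np.where(m);print(xs.min(),xs.max(),ys.min(),ys.max(),xs.mean(),ys.mean())
im=cv2.cvtColor(cv2.imread('pics/side0.png'),4);a=im.astype(int)
m=((a[:,:,1]>a[:,:,0]+60)&(a[:,:,1]>a[:,:,2]+60)).astype('uint8');m[:170]=0
ys,xs=np.where(m);print(xs.min(),xs.max(),ys.min(),ys.max(),xs.mean(),ys.mean())
E
python3 st.py .586 .0796 .10
```

```text
[[195.95581409 209.19108992]
 [196.03939947 212.06935072]]
185 205 203 215 194.8421052631579 209.39234449760767
185 205 207 218 194.84864864864866 212.16756756756757
t 8.8 tcp [ 0.6023 -0.0504  0.1569] xhead 7.49 tilt [-0.001 -0.001 -1.   ] gap -0.0 F [ 0.24 -0.32 -0.29]
shares [ 0.017 -2.62   1.139]
```

The pad rose by 2.8 px against 2.9 predicted, so the instrument is level. Moving above the pad.

```bash
python3 -m inch '[[0,0,0,0,-0.6,0,1],[0,0,0,0,-0.7,0,1],[0,0,0,0,-0.7,0,1],[0,0,0,0.02,-0.6,0.3,1],[0,0,0,0,0,0.5,1],[0,0,0,0,0,0.5,1],[0,0,0,0,0,0.2,1],[0,0,0,0,0,0,1],[0,0,0,0,0,0,1]]'
python3 st.py .586 .0796 .065
```

```text
clock: 9.7
tcp_pos: [0.5868, 0.0785, 0.0826]
orientation: [-0.0, 0.998, 0.065, -0.0]
wrist_force: [-0.3, 0.2, 0.9]
finger_gap: -0.0002
t 9.7 tcp [0.5868 0.0785 0.0826] xhead 7.48 tilt [-0.001 -0.    -1.   ] gap -0.0002 F [-0.32  0.22  0.93]
shares [-0.014 -0.023  0.352]
```

```bash
python3 -m inch '[[0,0,0,0,0,0.2,1],[0,0,0,0,0,0.1,1],[0,0,0,0,0,0,1],[0,0,0,0,0,0,1]]'|grep -E "force|tcp"
python3 -m inch '[[0,0,0,0,0,0.06,1],[0,0,0,0,0,0,1]]'|grep -E "force|tcp"
python3 -m inch '[[0,0,0,0,0,0.04,1],[0,0,0,0,0,0,1]]'|grep -E "force|tcp"
```

```text
tcp_pos: [0.5869, 0.0788, 0.0679]
wrist_force: [-0.1, 0.5, -0.2]
tcp_pos: [0.5869, 0.0788, 0.0647]
wrist_force: [-0.4, 0.4, -0.7]
tcp_pos: [0.5868, 0.0789, 0.0626]
wrist_force: [-0.7, 0.8, 0.5]
```

```bash
python3 -m inch '[[0,0,0,0,0,0.03,1],[0,0,0,0,0,0,1]]'|grep -E "force|tcp"
python3 -m inch '[[0,0,0,0,0,0.02,1],[0,0,0,0,0,0,1]]'|grep -E "force|tcp"
```

```text
tcp_pos: [0.587, 0.0789, 0.0621]
wrist_force: [-2.3, -0.1, 4.4]
tcp_pos: [0.5871, 0.0788, 0.062]
wrist_force: [-4.2, -0.2, 11.0]
```

```bash
python3 -m inch '[[0,0,0,0,0,0,1],[0,0,0,0,0,0,1],[0,0,0,0,0,0,1],[0,0,0,0,0,0,1]]'|grep -E "force|tcp"
python3 - <<'E'
from h import *
crop("side","s8",110,120,190,140,4)
E
python3 -m inch '[[0,0,0,0,0,-0.2,1],[0,0,0,0,0,-0.4,1],[0,0,0,0,0,-1,1],[0,0,0,0,0,-1,1],[0,0,0,0,0.5,-0.5,1],[0,0,0,0,1,0,1],[0,0,0,0,1,0,1],[0,0,0,0,1,0,1],[0,0,0,0,1,0,1],[0,0,0,0,1,0,1],[0,0,0,0,0,0,1]]'
python3 - <<'E'
from h import *
crop("side","s9",110,120,190,140,4)
a=env.read_camera("side").astype(int)
m=((a[:,:,1]>a[:,:,0]+60)&(a[:,:,1]>a[:,:,2]+60)).astype('uint8');m[:170]=0
ys,xs=np.where(m);print(xs.min(),xs.max(),ys.min(),ys.max(),xs.mean(),ys.mean())
crop("top","t9",90,80,190,140,4)
E
```

```text
tcp_pos: [0.5871, 0.0788, 0.062]
wrist_force: [-4.4, -0.5, 10.0]
clock: 12.45
tcp_pos: [0.6232, -0.2005, 0.2147]
orientation: [0.001, 0.998, 0.062, 0.0]
wrist_force: [0.0, -0.0, 0.7]
finger_gap: 0.0001
185 205 204 215 194.90731707317073 209.39512195121952
```

View pics/s8.png

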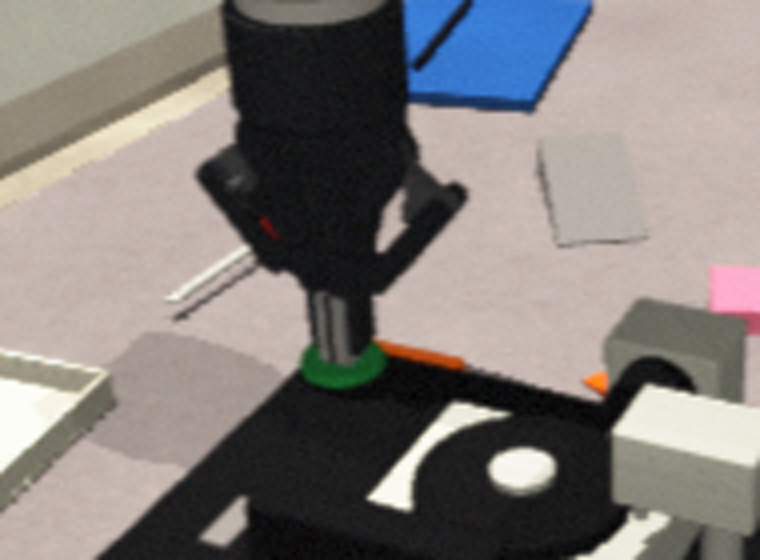

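View pics/s9.png

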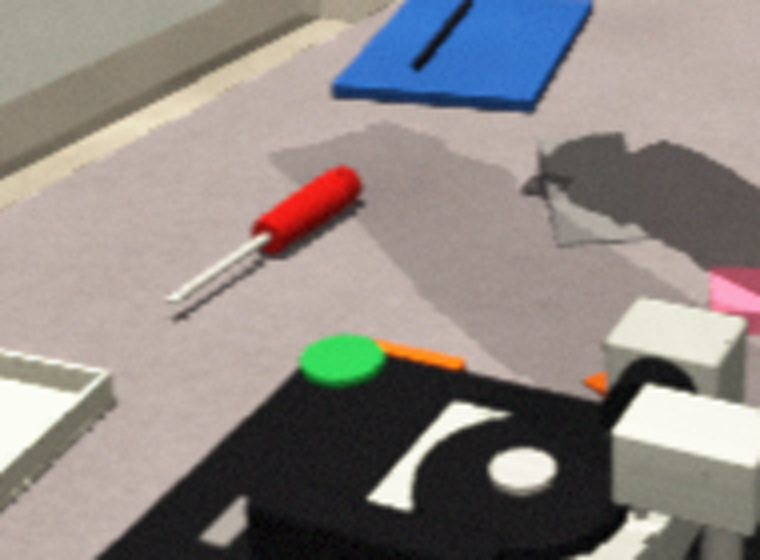

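View pics/t9.png

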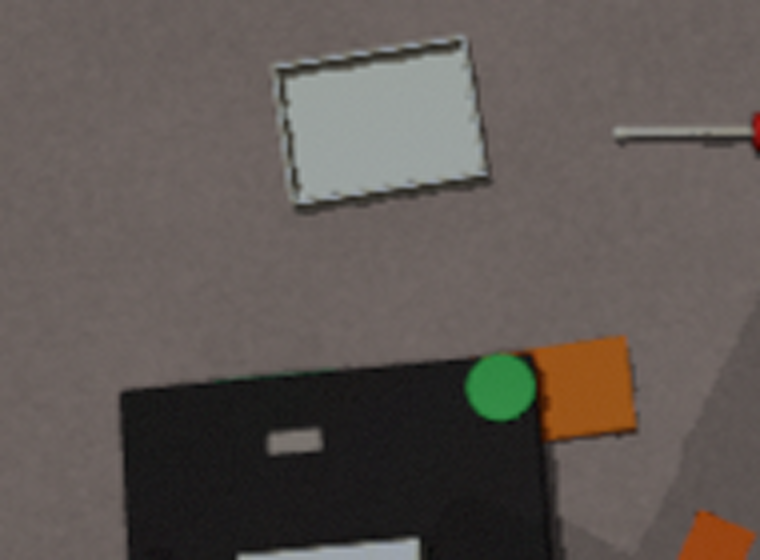

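The pad is still at its level height after release (row 209.4, as before). The wedge sits under the foot, centred on the pad, with its back at crop (632,385). The tray and screwdriver are where they were, and the arm is clear.

Run:
```python
from workcell import env
print(env.hand_in())
```

```text
the job is handed in; nothing more can be done
None
```

I pushed the large orange wedge under the short foot with two fingers on its back face, until it jammed and the instrument stood level. Then I pressed the green pad, let go, moved the arm clear and handed the job in; the hand-in gave no verdict.

- **Wedge push:** Sliding took about 6 N. The push peaked at 18.5 N once the wedge jammed, at the position worked out beforehand.
- **Level:** In the side camera the pad rose 2.8 px, against 2.9 px predicted for level.
- **Pad press:** I pressed with about 10 N for more than 0.4 s. The fingertips stopped at 62 mm, the pad's level height, and after release the pad was at the same pixel height.
- **Other things on the bench:** The tray and screwdriver were unmoved in the last pictures. I did not look at the vial again, but the arm stayed well above it.

No check failed or disagreed. I could not measure the wedge's load on the foot directly, so that rests on the jam and the level readings.

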